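# Clear the finished strip and hold the next one in the notching tool

## Robot

A 7-joint arm with a two-finger parallel gripper is mounted at the origin on a cart in front of the work surface, level with it; the furniture and walls round the work are solid. World frame = base frame: x ahead of the robot, y to its left, z up, the work surface at z = 0. Lengths are in m, angles in rad, forces in N, time in s.
With the tool pointing down it reaches from about 0.4 to 0.85 m from the base axis. Payload 10.4 kg.
Tool frame: the origin (TCP) lies midway between the tips of the shut fingers; the grasp point (between the pads) lies 19 mm behind it; z points along the fingers, y is the line along which they close (so a half turn about z gives the same grasp; the last joint's range is limited). The gripper opens to 87 mm and grips with 3 to 60 N. Pads are 19 mm wide; open, the fingers measure 117 mm over their backs; the gripper's body (75 mm by 190 mm) begins 51 mm behind the grasp point.
Start: joints at [1.302, 0.332, -0.065, 1.46, 0.022, 1.35, -0.088], TCP at [0.152, -0.606, 0.223] pointing down, gripper open.
Joint ranges: [-2.6, 2.6], [-0.5, 2.12], [-1.47, 1.34], [0.16, 2.42], [-1.27, 4.41], [0.06, 2.06], [-2.6, 2.6]. Speed limits (rad/s): [2.22, 2.22, 2.79, 2.79, 3.14, 3.14, 3.14].

## Interface

Orientations are given as a unit quaternion [x, y, z, w].
In Python, from bench import r gives the robot as it stands.
- The arm moves only by the tool apply_moves, never from a script. Its argument "steps" is a list of rows, each a list of 7 numbers: the turn, a rotation vector about the tool's x, y, z in rad, then the shift along the tool's x, y, z in mm, then the opening, from -1 (shut) to 1 (fully open). In form: [[ax, ay, az, x, y, z, claw], ...]. A call has 1 to 20 rows; each row is the pose to reach, as a shift and turn from the pose commanded when the call began, along the tool's axes at that moment; what a row does not reach only later rows make up. A row lasts 1/12 s, in which the tool goes at most 41.7 mm and 7.16 degrees, less where a joint would pass 70% of its speed; a pose out of reach is approached as far as the arm can. A call with a gripper value outside its range is refused whole. The fingers move at their own pace and stop on an object; "force" is the grip in N (left out, the last holds). Time passes only in rows, so rows that repeat a pose let the fingers close. It gives the time, the measured TCP pose, the force, the opening and the grip force at its end, in the units of the state.
- r.read_state(): the state, without advancing time (a new reading comes with each control period).
- r.camera(name): name is "scene" or "top"; returns a dict with "pixels" (420x560x3 uint8, red, green, blue), "z_map" (420x560 float32, m along the optical axis (not along the pixel's ray), 0 where there is no reading), "fovy" (degrees; the focal length in pixels is half the picture's height over the tangent of half this angle, whatever the lens; pixels are square), "cx", "cy" (the principal point, pixels), "position" and "orientation" of the camera in the world. Camera axes: x right, y down, z forward; pixel columns grow to the right and rows downward; lengths in m; the calibration is good to about 2 mm. A picture is of the moment at which its call begins.
- r.close_job(): hands the job in; it is judged then, once.
The state is a dict: "time": time; "joint_positions": joint angles; "joint_vel": joint speeds; "joint_torque": joint torques, N m; "ee_pos": TCP position; "eef_rot": TCP orientation; "ft_force": force on the tool from outside, world axes, zero at the start; "torque": the same for the moment, N m; "width": finger opening in m; "grip_force": force on a finger pad.
Only numpy, scipy, OpenCV 4.12 (cv2) and the standard library are available. Lean on these libraries where they do the work, as an engineer would, in place of code of your own. Each camera call takes 0.05 s, during which the arm holds its last target. There are 200 camera calls.

## Task

Lay the finished steel strip (the one lying on the bench with a narrow tongue at one end) flat on the pale tile and let go of it: wholly on the tile, parallel to the strip already lying there, tongue pointing the same way, the two not touching. Then take the plain strip, pass one end straight through the window in the guard plate of the notching tool, push the sprung stop behind the window fully home with it, and finish while still gripping the strip and holding the stop in. Leave the strip already on the tile and the other things on the bench where they are.

Things in the scene. Friction and masses are not known exactly. Their poses are not given: they have to be found in the camera images.
- finished_strip: loose steel strip on the bench, 0.14 kg, 180 mm long overall, 6 mm thick: a body 150 mm long and 20 mm wide and, at one end, a centred tongue 30 mm long and 8 mm wide. Origin: centre of the underside of the 180 mm length (15 mm forward of the middle of the wide body); x runs along the strip towards the tongue, z up when it lies flat
- finished_tongue (a point): the tip of the finished strip's tongue, at mid-thickness (90 mm along x from its origin, 3 mm up)
- laid_strip: an identical tongued steel strip, loose, that already lies on the tile along the tile's length, near the left edge as the robot sees it; same origin and axes; its tongue points roughly away from the robot. It must not be moved
- plain_strip: loose plain steel strip on the bench, 180 x 20 x 6 mm, 0.16 kg, both ends square and alike. Origin: centre of its underside; x along its length, z up when it lies flat
- tile: pale flat ceramic tile, fixed on the bench, 143 mm (x) by 223 mm (y) by 13 mm high; origin at the centre of its underside, so its top is 13 mm above its origin. Its long y axis points roughly towards the robot, x to the robot's left; the strip already there lies along it
- notcher: notching tool fixed on the bench, 150 mm long, 90 wide, 100 high. Its front is an upright guard plate 80 mm wide, 96 high, 5 thick. Origin on the bench under the plate's front face; x is level and runs straight into the tool (the feed direction, roughly away from the robot), z up. 8 mm behind the front face are a die block and a bridge, 13 mm below and 17 mm above the window's centre
- window (a point): centre of the guard's window at the plate's front face, 65 mm above the bench; axes as the notching tool's. The window is 24 mm wide (y) and 10 mm high (z), so a strip has 2 mm on every side; flared lips round it stand 8 mm out in front of the plate and widen to about 35 x 21 mm
- stop_face (a point): centre of the front face of the sprung stop, a 24 mm steel disc on a rod in line with the window; at rest 35 mm behind the plate's front face
- stop (a joint): travel of the sprung stop along the notching tool's x, m: 0 at rest, 0.014 fully home (a solid end). It springs back: about 3 N at the start and 5 N when home
- flux_jar: small brown jar with black cap, 51 mm wide, 58 mm high, loose bystander, to be left alone; origin at the centre of its underside
- wax_puck: round wax puck, 45 mm wide, 16 mm high, loose bystander, to be left alone; origin at the centre of its underside
- blade_carton: small carton, 30 x 78 x 40 mm, loose bystander, to be left alone; origin at the centre of its underside
- pliers_round: pair of slim pliers lying flat, 37 x 138 x 10 mm, loose bystander, to be left alone; origin at the centre of its underside

How it is judged:
By the outcome, as a careful person would: the job done as asked, in the order asked, and still so for the second after the job is handed in, while the arm keeps its last pose, push and grip.
It also fails if it takes over 51 s, if anything falls off the work surface, if the arm or the gripper's body presses on something with over 40 N, if the wrist force passes 120 N, or if a joint passes its speed limit or range.

## Working session

There is one attempt and no reset: what is moved stays moved. The work goes in short steps, Python scripts to look and compute and a tool call to move; the robot and the scene stay as the last step left them, time stands still between calls to the robot, and variables do not carry over. Pictures are saved under pics/ and viewed, at most 10 in all, crops included, and the job is handed in when it is done.

Besides the shell and the picture viewer there is one more tool, called after "Emit:" as name(argument=value, ...) on one line, values as JSON. apply_moves: Moves the arm, as the interface text tells. Its arguments: {"type":"object","properties":{"steps":{"type":"array","items":{"type":"array","items":{"type":"number"}}},"force":{"type":"number"}},"required":["steps"]}

```bash
mkdir -p pics; ls; python3 - <<'E'
from bench import r
import cv2,numpy as np
s=r.read_state(); print(s['time'],s['ee_pos'],s['eef_rot'],s['width'],s['ft_force'])
for n in('scene','top'):
    c=r.camera(n); cv2.imwrite(f'pics/{n}0.png',c['pixels'][:,:,::-1]); np.savez(f'{n}0.npz',**c)
    print(n,c['fovy'],c['cx'],c['cy'],c['position'],c['orientation'])
E
```

```text
pics
0.0 [ 0.15197555 -0.60584656  0.22177365] [ 9.92456498e-01  1.22595360e-01 -1.24317559e-04 -6.79538307e-04] 0.08704400161623724 [-1.29502276 -0.10078954  0.00732028]
scene 42.220568686532225 277.69038396107646 213.50568251662136 [-0.32356245  0.49544451  0.66164073] [-0.41731349  0.76166223 -0.43016017  0.24633781]
top 47.40519843680743 278.4539258506793 206.26956656749124 [ 0.42704893 -0.03914962  1.15998241] [ 0.71320853 -0.69815004  0.04528982 -0.04323125]
```

View pics/scene0.png

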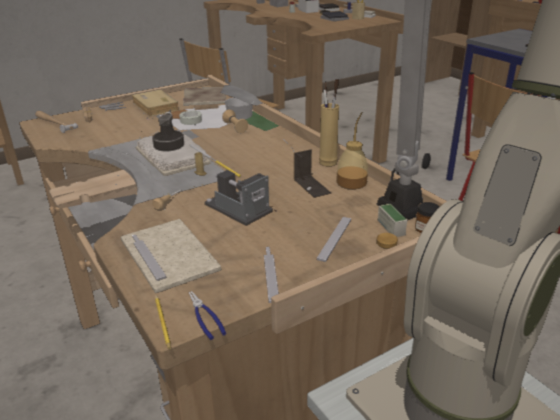

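View pics/top0.png

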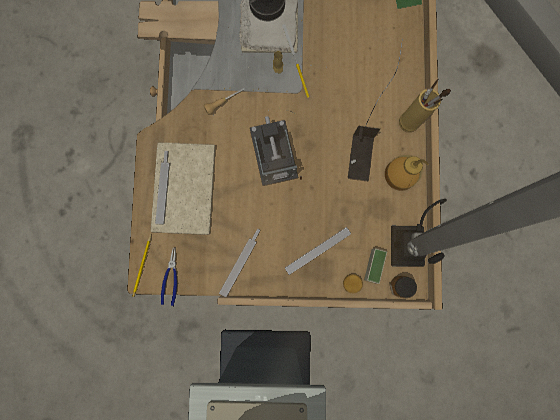

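The scene view shows the tile at about (168,252), the notcher at (240,195), the finished strip at (270,272) and the plain strip at (335,238). In the top view the laid strip is at (162,187) with its tongue up. The finished strip is at (240,262) with its tongue at (257,232), the plain strip at (318,251), and the notcher front near (282,182).

```bash
cat > h.py <<'E'
import numpy as np,cv2
from scipy.spatial.transform import Rotation as R
def f(c): return 210/np.tan(np.radians(float(c['fovy']))/2)
def ray(c,uv):
    uv=np.atleast_2d(uv).astype(float)
    d=np.c_[(uv[:,0]-c['cx'])/f(c),(uv[:,1]-c['cy'])/f(c),np.ones(len(uv))]
    return R.from_quat(c['orientation']).apply(d)
def onz(c,uv,z):
    d=ray(c,uv); return c['position']+d*((z-c['position'][2])/d[:,2])[:,None]
def cloud(c):
    v,u=np.mgrid[:420,:560]; d=ray(c,np.c_[u.ravel(),v.ravel()])
    return (c['position']+d*c['z_map'].reshape(-1,1)).reshape(420,560,3)
def proj(c,p):
    q=R.from_quat(c['orientation']).inv().apply(np.atleast_2d(p)-c['position'])
    return np.c_[q[:,0]/q[:,2]*f(c)+c['cx'],q[:,1]/q[:,2]*f(c)+c['cy']]
def strip(c,box,z,smax=40,vmin=110):
    u0,v0,u1,v1=box
    hsv=cv2.cvtColor(np.ascontiguousarray(c['pixels']),cv2.COLOR_RGB2HSV)
    m=((hsv[...,1]<smax)&(hsv[...,2]>vmin)).astype(np.uint8); k=np.zeros_like(m); k[v0:v1,u0:u1]=1; m*=k
    n,l,st,_=cv2.connectedComponentsWithStats(m); i=1+st[1:,4].argmax()
    v,u=np.nonzero(l==i); P=onz(c,np.c_[u,v],z)[:,:2]
    r=cv2.minAreaRect((P*1e3).astype(np.float32)); 
    ct=P.mean(0); w,V=np.linalg.eigh(np.cov((P-ct).T)); a=V[:,1]; a*=np.sign(a[0]); 
    s=(P-ct)@a; t=(P-ct)@np.array([-a[1],a[0]])
    mid=ct+a*(s.max()+s.min())/2
    return dict(n=len(u),mid=mid.round(4),ang=np.degrees(np.arctan2(a[1],a[0])).round(2),L=np.ptp(s).round(4),W=(r[1][0],r[1][1]),tip=(ct+a*s.max()).round(4),tail=(ct+a*s.min()).round(4))
E
python3 - <<'E'
from h import *
T=dict(np.load('top0.npz'));S=dict(np.load('scene0.npz'))
for nm,c,b,z in [('fin',T,(215,222,265,299),.006),('plain',T,(280,222,356,278),.006),('laid',T,(152,147,172,228),.019),('fin',S,(255,244,285,300),.006),('plain',S,(312,212,358,262),.006)]:
    print(nm,strip(c,b,z))
C=cloud(T)
print('bench z',C[200:215,225:240,2].mean(),'tile',C[160:220,180:205,2].mean())
m=(C[...,2]>.008)&(C[...,2]<.017); k=np.zeros_like(m);k[135:240,148:222]=1
P=C[m&k]; print('tile rect',cv2.minAreaRect((P[:,:2]*1e3).astype(np.float32)))
k=np.zeros_like(m);k[110:192,240:310]=1
P=C[k&(C[...,2]>.085)&(C[...,2]<.11)];print('hi',len(P),cv2.minAreaRect((P[:,:2]*1e3).astype(np.float32)),P[:,2].max())
t=cv2.resize(T['pixels'][105:195,235:315],None,fx=5,fy=5,interpolation=2)
s=cv2.resize(S['pixels'][155:230,195:285],None,fx=5,fy=5,interpolation=2)
o=np.zeros((450,850,3),np.uint8);o[:450,:400]=t;o[:375,400:850]=s
cv2.imwrite('pics/n.png',cv2.resize(o,(800,424))[...,::-1])
E
```

```text
fin {'n': 547, 'mid': array([0.4364, 0.0475]), 'ang': np.float64(-27.48), 'L': np.float64(0.1784), 'W': (19.483760833740234, 178.41766357421875), 'tip': array([0.5155, 0.0064]), 'tail': array([0.3572, 0.0887])}
plain {'n': 595, 'mid': array([ 0.4673, -0.1377]), 'ang': np.float64(-55.61), 'L': np.float64(0.1788), 'W': (19.237606048583984, 178.81546020507812), 'tip': array([ 0.5178, -0.2114]), 'tail': array([ 0.4168, -0.0639])}
laid {'n': 534, 'mid': array([0.6122, 0.2407]), 'ang': np.float64(-2.33), 'L': np.float64(0.1771), 'W': (19.52593994140625, 177.04611206054688), 'tip': array([0.7006, 0.2371]), 'tail': array([0.5237, 0.2443])}
fin {'n': 452, 'mid': array([0.4386, 0.0494]), 'ang': np.float64(-27.76), 'L': np.float64(0.174), 'W': (20.16741180419922, 173.92359924316406), 'tip': array([0.5156, 0.0089]), 'tail': array([0.3617, 0.0899])}
plain {'n': 452, 'mid': array([ 0.4663, -0.1332]), 'ang': np.float64(-55.45), 'L': np.float64(0.1848), 'W': (21.626712799072266, 184.8457489013672), 'tip': array([ 0.5188, -0.2093]), 'tail': array([ 0.4139, -0.0571])}
bench z 0.003418265903937484 tile 0.014366836702153066
tile rect ((604.7844848632812, 193.0366973876953), (142.71432495117188, 236.856689453125), 88.44632720947266)
hi 415 ((693.5973510742188, -28.562103271484375), (110.93037414550781, 78.98577117919922), 13.805258750915527) 0.10261699761657006
```

View pics/n.png

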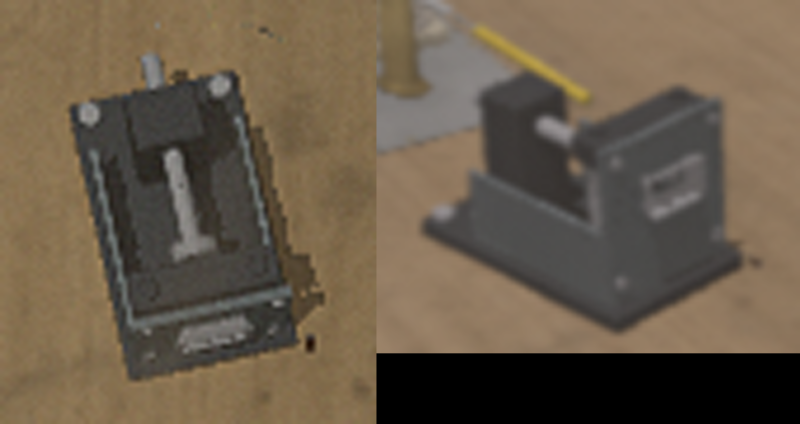

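The composite shows the notcher from both views. The lips are at about (215,334) on the left side and (674,188) on the right, and the plate top edge runs (130,322)–(290,290). There is also a tall post right of the bench, near (410,240) in the top view. I'll measure the lips, the plate edge and the post.

```bash
python3 - <<'E'
from h import *
T=dict(np.load('top0.npz'));S=dict(np.load('scene0.npz'))
C=cloud(T);D=cloud(S)
print('proj base,tcp',proj(T,[[0,0,0],[.152,-.606,.222]]),proj(S,[[0,0,0],[.152,-.606,.222]]).round())
for u,v in [(415,243),(440,235),(480,222),(520,205),(550,195),(500,30),(540,70)]: print('top',u,v,C[v,u].round(3))
for u,v in [(412,20),(412,75),(412,140),(405,190),(405,165),(330,110)]: print('scene',u,v,D[v,u].round(3))
# lips
for nm,c,b in [('T',T,(268,168,296,186)),('S',S,(244,184,272,208))]:
    u0,v0,u1,v1=b; h=cv2.cvtColor(np.ascontiguousarray(c['pixels'][v0:v1,u0:u1]),cv2.COLOR_RGB2HSV)[...,2]
    m=(h>h.min()+0.55*(int(h.max())-h.min())).astype(np.uint8)
    print(nm);print('\n'.join(''.join('#' if x else '.' for x in r) for r in m))
a=np.radians(13.8)
for pt in [(235+131/4.706,105+327/4.706),(235+291/4.706,105+295/4.706)]: print('plate front top corner',onz(T,[pt],.096))
E
```

```text
proj base,tcp [[255.32948566 453.6845142 ]
 [575.40337706 420.67920906]] [[455. 413.]
 [628. 146.]]
top 415 243 [ 0.481 -0.324  0.171]
top 440 235 [ 0.488 -0.326  0.32 ]
top 480 222 [ 0.496 -0.327  0.483]
top 520 205 [ 0.506 -0.327  0.598]
top 550 195 [ 0.508 -0.327  0.661]
top 500 30 [ 1.517 -1.035 -0.898]
top 540 70 [ 0.61  -0.276  0.743]
scene 412 20 [ 0.492 -0.326  0.438]
scene 412 75 [ 0.478 -0.328  0.331]
scene 412 140 [ 0.464 -0.336  0.189]
scene 405 190 [ 0.458 -0.326  0.071]
scene 405 165 [ 0.462 -0.321  0.133]
scene 330 110 [ 0.774 -0.345  0.164]
T
..................##........
.............###.........##.
.........##.................
....###.....................
####..............#.........
..............#####.........
.........##########.........
......#############.....#...
.....########.#..##.........
.....######.####............
.......####.................
......#...................##
......................######
.................###########
.............###############
........####################
..##########################
############################
S
.........................###
.........................###
.........................###
.........................###
.................###.....###
................###......###
..............#..........###
............#............###
.........................###
........#................###
.........................###
.........................###
................####.....###
..............#####......###
.............####........###
.........#####...........###
.........####............###
.........................###
.........................###
.........................###
.........................###
.........................###
............................
............................
plate front top corner [[ 0.63269746 -0.00401508  0.096     ]]
plate front top corner [[ 0.65003472 -0.08061111  0.096     ]]
```

```bash
cat >> h.py <<'E'
def rel(s,p,yaw):
    "shift (mm) and az turn in the tool axes of state s (tool down) to TCP p with tool x at yaw deg"
    q=R.from_quat(s['eef_rot']); d=q.inv().apply(np.array(p)-s['ee_pos'])*1e3
    w=R.from_euler('z',yaw,degrees=True)*R.from_euler('x',180,degrees=True)
    return np.r_[(q.inv()*w).as_rotvec().round(4),d.round(1)]
E
python3 - <<'E'
from h import *; from bench import r
s=r.read_state()
for p in [(.30,-.27,.22),(.4295,.052,.12)]: print(rel(s,p,152.5))
E
```

```text
[-7.0000e-04 -1.5000e-03 -2.4158e+00  2.2530e+02 -2.8980e+02  2.2000e+00]
[-7.0000e-04 -1.5000e-03 -2.4158e+00  4.2930e+02 -5.7050e+02  1.0250e+02]
```

Emit:
apply_moves(steps=[[0,0,-2.416,225,-290,0,0],[0,0,-2.416,225,-290,0,0],[0,0,-2.416,225,-290,0,0],[0,0,-2.416,225,-290,0,0],[0,0,-2.416,225,-290,0,0],[0,0,-2.416,225,-290,0,0],[0,0,-2.416,225,-290,0,0],[0,0,-2.416,225,-290,0,0],[0,0,-2.416,429,-570,20,0],[0,0,-2.416,429,-570,60,0],[0,0,-2.416,429,-570,102,0],[0,0,-2.416,429,-570,102,0],[0,0,-2.416,429,-570,102,0],[0,0,-2.416,429,-570,102,0],[0,0,-2.416,429,-570,102,0],[0,0,-2.416,429,-570,102,0],[0,0,-2.416,429,-570,102,0],[0,0,-2.416,429,-570,102,0],[0,0,-2.416,429,-570,102,0],[0,0,-2.416,429,-570,102,0]])

```text
time: 1.77
ee_pos: [0.4291, 0.0527, 0.1198]
eef_rot: [0.232, 0.973, 0.0, -0.001]
ft_force: [0.4, -0.7, -0.7]
width: 0.0436
grip_force: 0.0
```

```bash
python3 - <<'E'
from h import *; from bench import r
s=r.read_state(); print(s['joint_positions'])
print(rel(s,(.4295,.052,.0025),152.5))
E
```

```text
[ 0.63010739  0.05498008 -0.86085071  2.03194198  0.04571151  1.07551552
  0.8500732 ]
[ 3.000e-04 -1.900e-03  1.100e-02 -9.000e-01 -5.000e-01  1.173e+02]
```

Emit:
apply_moves(steps=[[0,0,0.011,-1,0,35,0],[0,0,0.011,-1,0,70,0],[0,0,0.011,-1,0,95,0],[0,0,0.011,-1,0,108,0],[0,0,0.011,-1,0,117,0],[0,0,0.011,-1,0,117,0],[0,0,0.011,-1,0,117,-1],[0,0,0.011,-1,0,117,-1],[0,0,0.011,-1,0,117,-1],[0,0,0.011,-1,0,117,-1],[0,0,0.011,-1,0,117,-1],[0,0,0.011,-1,0,117,-1]], force=40)

```text
time: 2.77
ee_pos: [0.431, 0.0505, 0.0042]
eef_rot: [0.243, 0.97, -0.0, 0.001]
ft_force: [0.4, -1.5, 6.7]
width: 0.0183
grip_force: 40.0
```

```bash
python3 - <<'E'
from h import *; from bench import r
s=r.read_state()
print(rel(s,(.598,.1713,.07),177.7))
E
```

```text
[-0.000e+00  1.500e-03 -4.507e-01 -9.040e+01  1.853e+02 -6.560e+01]
```

Emit:
apply_moves(steps=[[0,0,0,0,0,-25,-1],[0,0,0,0,0,-60,-1],[0,0,-0.08,-15,31,-67,-1],[0,0,-0.16,-30,62,-67,-1],[0,0,-0.24,-45,93,-67,-1],[0,0,-0.32,-60,124,-67,-1],[0,0,-0.4,-75,155,-67,-1],[0,0,-0.45,-90,185,-67,-1],[0,0,-0.45,-90,185,-67,-1],[0,0,-0.45,-90,185,-67,-1],[0,0,-0.45,-90,185,-67,-1],[0,0,-0.45,-90,185,-67,-1]])

```text
time: 3.77
ee_pos: [0.5963, 0.1703, 0.0704]
eef_rot: [0.021, 1.0, -0.001, -0.0]
ft_force: [-0.3, 0.3, -2.4]
width: 0.0181
grip_force: 40.0
```

```bash
python3 - <<'E'
from h import *; from bench import r
s=r.read_state(); print(s['ee_pos'],s['eef_rot'],s['width'],s['ft_force'])
t=r.camera('top')['pixels'];c=r.camera('scene')['pixels']
o=np.zeros((480,800,3),np.uint8)
o[:480,:360]=cv2.resize(t[130:250,140:230],(360,480),interpolation=2);o[:440,360:]=cv2.resize(c[200:310,110:220],(440,440),interpolation=2)
cv2.imwrite('pics/p1.png',o[...,::-1])
E
```

```text
[0.59632338 0.17034999 0.07037636] [ 2.08428401e-02  9.99782581e-01 -5.51466770e-04 -2.51903825e-04] 0.01811157812089119 [-0.28899145  0.30339601 -2.3860333 ]
```

View pics/p1.png

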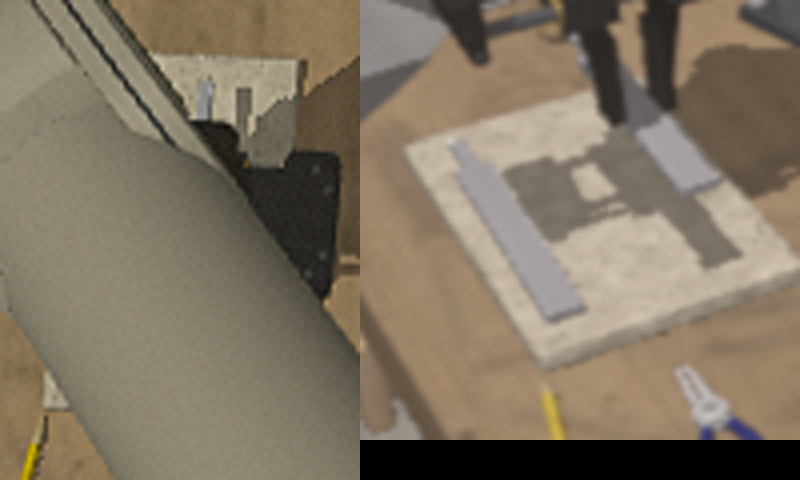

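Right panel: the finished strip hangs level over the tile at about (680,155), clear of the laid strip at (515,235), with its tongue pointing away. I'll lower it.

Emit:
apply_moves(steps=[[0,0,0,0,0,25,-1],[0,0,0,0,0,42,-1],[0,0,0,0,0,48,-1],[0,0,0,0,0,51,-1],[0,0,0,0,0,53,-1],[0,0,0,0,0,54,-1],[0,0,0,0,0,54,-1]])

```text
time: 4.45
ee_pos: [0.5975, 0.1714, 0.0176]
eef_rot: [0.02, 1.0, 0.0, 0.001]
ft_force: [-0.5, -0.7, 0.6]
width: 0.018
grip_force: 40.0
```

Emit:
apply_moves(steps=[[0,0,0,0,0,1,-1],[0,0,0,0,0,1,-0.3],[0,0,0,0,0,1,-0.3],[0,0,0,0,0,1,-0.3],[0,0,0,0,0,1,-0.3],[0,0,0,0,0,-20,-0.3],[0,0,0,0,0,-55,-0.3],[0,0,0,0,0,-90,-0.3],[0,0,0,0,0,-100,-0.3]])

```text
time: 5.2
ee_pos: [0.5989, 0.1728, 0.1219]
eef_rot: [0.02, 1.0, 0.001, 0.003]
ft_force: [0.8, 1.8, 0.5]
width: 0.0304
grip_force: 0.0
```

```bash
python3 - <<'E'
from h import *; from bench import r
s=r.read_state()
# plain strip: average favouring top view
for p,y in [((.467,-.137,.12),124.5),((.467,-.137,.0025),124.5)]: print(rel(s,p,y))
c=r.camera('scene')
print(strip(c,(163,232,215,285),.019,smax=30))
cv2.imwrite('pics/p2.png',cv2.resize(c['pixels'][200:310,100:260],(800,550),interpolation=2)[...,::-1])
E
```

```text
[ 4.900e-03  4.400e-03  9.282e-01  1.193e+02 -3.148e+02  5.000e-01]
[ 4.900e-03  4.400e-03  9.282e-01  1.200e+02 -3.151e+02  1.180e+02]
{'n': 307, 'mid': array([0.5906, 0.1752]), 'ang': np.float64(0.28), 'L': np.float64(0.1645), 'W': (22.156124114990234, 164.62594604492188), 'tip': array([0.6729, 0.1756]), 'tail': array([0.5084, 0.1748])}
```

View pics/p2.png

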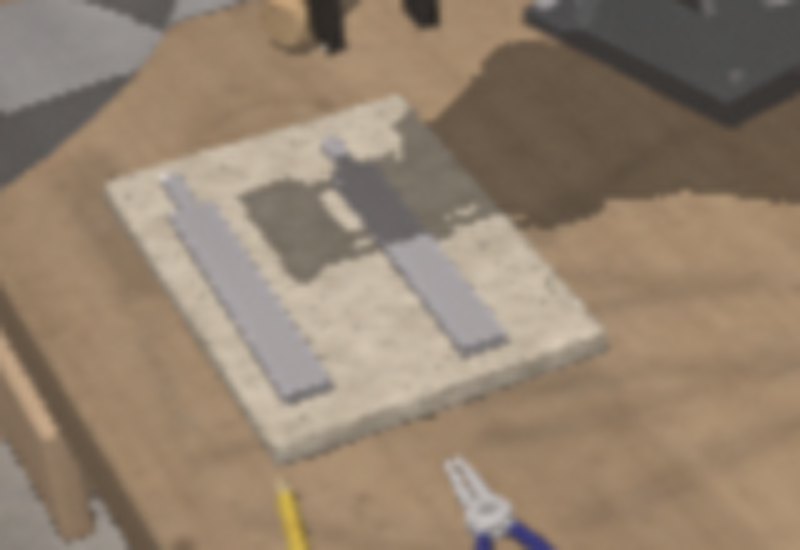

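The finished strip lies on the tile at about (420,250), roughly parallel to the laid strip at (245,290), tongues the same way. Next is the plain strip.

Emit:
apply_moves(steps=[[0.005,0.004,0.11,14,-37,0,0],[0.005,0.004,0.22,28,-74,0,0],[0.005,0.004,0.33,42,-111,0,0],[0.005,0.004,0.44,56,-148,0,0],[0.005,0.004,0.55,70,-185,0,0],[0.005,0.004,0.66,84,-222,0,0],[0.005,0.004,0.77,98,-259,0,0],[0.005,0.004,0.88,112,-296,0,0],[0.005,0.004,0.928,119,-315,0,0],[0.005,0.004,0.928,119,-315,0,0],[0.005,0.004,0.928,119,-315,0,0],[0.005,0.004,0.928,119,-315,0,0]])

```text
time: 6.25
ee_pos: [0.4655, -0.1376, 0.1164]
eef_rot: [0.465, 0.885, -0.002, -0.002]
ft_force: [-1.2, 0.9, 0.5]
width: 0.044
grip_force: 0.0
```

```bash
python3 - <<'E'
from h import *; from bench import r
s=r.read_state()
print(s['ee_pos'],s['joint_positions'].round(2),rel(s,(.467,-.137,.0025),124.5))
c=r.camera('top');print(strip(c,(152,147,172,228),.019)); print(strip(c,(182,147,203,228),.019))
cv2.imwrite('pics/p3.png',cv2.resize(c['pixels'][130:250,140:300],(800,600),interpolation=2)[...,::-1])
E
```

```text
[ 0.46551767 -0.13762266  0.11636841] [ 0.83  0.18 -0.69  1.92  0.13  1.09  0.69] [-5.700e-03 -1.500e-03  1.700e-03 -5.000e-01  2.200e+00  1.139e+02]
{'n': 536, 'mid': array([0.6115, 0.2406]), 'ang': np.float64(-2.45), 'L': np.float64(0.1784), 'W': (19.663700103759766, 178.40232849121094), 'tip': array([0.7006, 0.2368]), 'tail': array([0.5224, 0.2445])}
{'n': 532, 'mid': array([0.604 , 0.1701]), 'ang': np.float64(-2.0), 'L': np.float64(0.1766), 'W': (19.737232208251953, 176.59425354003906), 'tip': array([0.6923, 0.167 ]), 'tail': array([0.5157, 0.1732])}
```

View pics/p3.png

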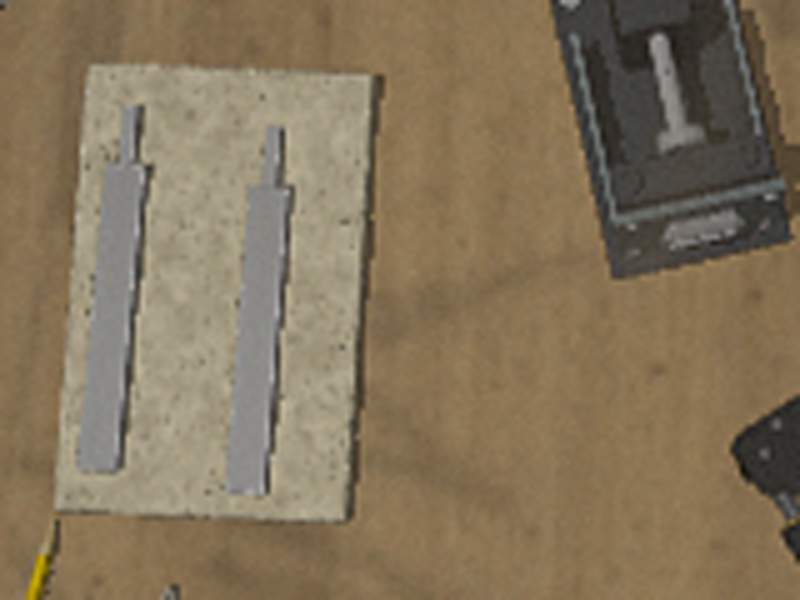

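Both strips lie on the tile, parallel within 0.5° and 70 mm apart, tongues up. The lips are at (703,229) in this crop. I'll grip the plain strip.

Emit:
apply_moves(steps=[[-0.005,0,0,0,2,35,0],[-0.005,0,0,0,2,70,0],[-0.005,0,0,0,2,95,0],[-0.005,0,0,0,2,107,0],[-0.005,0,0,0,2,114,0],[-0.005,0,0,0,2,114,0],[-0.005,0,0,0,2,114,-1],[-0.005,0,0,0,2,114,-1],[-0.005,0,0,0,2,114,-1],[-0.005,0,0,0,2,114,-1],[-0.005,0,0,0,2,114,-1],[-0.005,0,0,0,2,114,-1]], force=50)

```text
time: 7.3
ee_pos: [0.4669, -0.138, 0.0033]
eef_rot: [0.466, 0.885, -0.0, -0.0]
ft_force: [-0.1, -0.3, 5.5]
width: 0.018
grip_force: 50.0
```

```bash
python3 - <<'E'
from h import *; from bench import r
s=r.read_state(); T=dict(np.load('top0.npz'))
print(s['ee_pos'],s['eef_rot'],s['width'],s['ft_force'])
# window: plate front-top edge corners from the crops; mean of two readings
a=onz(T,[(235+131/4.706,105+327/4.706),(235+291/4.706,105+295/4.706),(140+615/5,130+225/5),(140+783/5,130+190/5)],.096)
print(a, [np.degrees(np.arctan2(d[0],-d[1])) for d in (a[1]-a[0],a[3]-a[2])])
print('lips', onz(T,[(280.6,175.8)],.07), onz(T,[(280.6,175.8)],.065))
# notcher side/base edges direction: base plate corners at z~.01
b=onz(T,[(140+615/5,130+277/5),(140+790/5,130+240/5)],.008); d=b[1]-b[0]; print('base',b,np.degrees(np.arctan2(d[0],-d[1])))
for yaw in (193,194): print(rel(s,(.50,-.075,.1),yaw))
E
```

```text
[ 0.4668676  -0.13795802  0.00328172] [ 4.65727587e-01  8.84928124e-01 -1.58056219e-04 -6.64034694e-05] 0.01801750932976232 [-0.12647715 -0.32810025  5.54248882]
[[ 0.63269746 -0.00401508  0.096     ]
 [ 0.65003472 -0.08061111  0.096     ]
 [ 0.63152456 -0.00441351  0.096     ]
 [ 0.6492987  -0.08008847  0.096     ]] [np.float64(12.753805925269882), np.float64(13.217753969512147)]
lips [[ 0.63553126 -0.04434655  0.07      ]] [[ 0.63648762 -0.04437039  0.065     ]]
base [[ 0.62265141 -0.00218808  0.008     ]
 [ 0.64285503 -0.08730533  0.008     ]] 13.352745841574677
[-3.0000e-04 -2.0000e-04 -1.1958e+00  3.3100e+01  6.2900e+01 -9.6700e+01]
[-3.0000e-04 -2.0000e-04 -1.2133e+00  3.3100e+01  6.2900e+01 -9.6700e+01]
```

Emit:
apply_moves(steps=[[0,0,0,0,0,-20,-1],[0,0,0,0,0,-50,-1],[0,0,-0.11,3,6,-64,-1],[0,0,-0.22,6,12,-64,-1],[0,0,-0.33,9,18,-64,-1],[0,0,-0.44,12,24,-64,-1],[0,0,-0.55,15,30,-64,-1],[0,0,-0.66,18,36,-63,-1],[0,0,-0.77,20,42,-63,-1],[0,0,-0.88,22,48,-63,-1],[0,0,-0.99,23,54,-63,-1],[0,0,-1.1,24,60,-63,-1],[0,0,-1.197,25,66,-63,-1],[0,0,-1.197,25,66,-63,-1],[0,0,-1.197,25,66,-63,-1],[0,0,-1.197,25,66,-63,-1]])

```text
time: 8.63
ee_pos: [0.5061, -0.0802, 0.0653]
eef_rot: [-0.112, 0.994, 0.0, -0.001]
ft_force: [-0.1, -0.2, -2.6]
width: 0.0188
grip_force: 50.0
```

```bash
python3 - <<'E'
from h import *; from bench import r
s=r.read_state(); print(s['ee_pos'],s['eef_rot'],s['width'],s['joint_positions'].round(2),rel(s,(.5212,-.0709,.065),193.1))
T=r.camera('top');S=r.camera('scene')
np.savez('T2.npz',**T);np.savez('S2.npz',**S)
e=s['ee_pos']+R.from_quat(s['eef_rot']).apply([-.09,0,0]); print('end',e,proj(T,e),proj(S,e))
o=np.zeros((560,800,3),np.uint8)
o[:480,:320]=cv2.resize(T['pixels'][140:230,255:315],(320,480),interpolation=2);o[:432,320:]=cv2.resize(S['pixels'][165:237,210:290],(480,432),interpolation=2)
cv2.imwrite('pics/p4.png',o[...,::-1])
E
```

```text
[ 0.50609695 -0.08015636  0.06529445] [-1.12045373e-01  9.93702459e-01  2.82765409e-04 -1.08464864e-03] 0.018790800624699365 [ 0.83  0.37 -0.88  1.89  0.33  1.03  1.61] [ 8.00e-04 -2.10e-03 -4.10e-03 -1.68e+01  5.70e+00  3.00e-01]
end [ 0.59383698 -0.06011515  0.06510614] [[287.02312263 194.06914533]] [[275.05841283 199.45608224]]
```

View pics/p4.png

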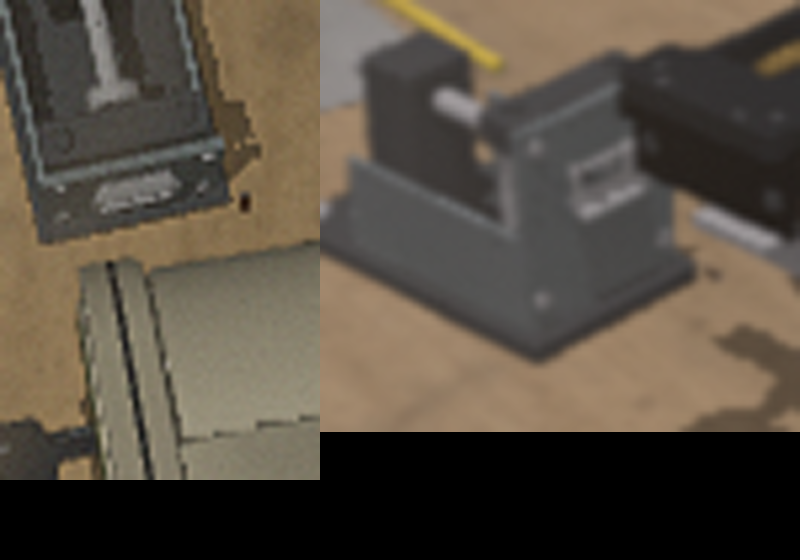

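Right panel: the strip's end is just right of the guard at (697,215), and the window opening is at about (605,180). The arm hides the strip in the top view. I'll compare projections.

```bash
python3 - <<'E'
from h import *; from bench import r
S=dict(np.load('S2.npz')); s=r.read_state(); q=R.from_quat(s['eef_rot'])
comp=lambda p:(proj(S,p)-[210,165])*6+[320,0]
d=np.array([np.cos(np.radians(13.1)),np.sin(np.radians(13.1)),0]); n=np.array([-d[1],d[0],0]); W=np.array([.641,-.043,.065])
print('flare corners TL TR BR BL',comp([W-.008*d+a*n*.0175+np.array([0,0,b*.0105]) for a,b in((1,1),(-1,1),(-1,-1),(1,-1))]).round())
print('win corners',comp([W+a*n*.012+np.array([0,0,b*.005]) for a,b in((1,1),(-1,1),(-1,-1),(1,-1))]).round())
print('strip end corners',comp([s['ee_pos']+q.apply([-.09,a*.01,b*.003]) for a,b in((1,-1),(-1,-1),(-1,1),(1,1))]).round())
hs=S['pixels'][165:237,210:290]; g=cv2.cvtColor(hs,cv2.COLOR_RGB2GRAY)
print(g[18:42,38:60]); print('strip');print(g[30:46,56:80])
E
```

```text
flare corners TL TR BR BL [[588. 168.]
 [654. 136.]
 [656. 184.]
 [590. 216.]]
win corners [[584. 169.]
 [630. 147.]
 [631. 170.]
 [585. 192.]]
strip end corners [[691. 209.]
 [729. 190.]
 [729. 204.]
 [691. 223.]]
[[ 78  85  96 100  95  86  79  78  76  76  73  61  46  37  36  37  39  41
   42  43  44  44]
 [ 95  94  94  88  83  77  76  76  77  77  75  68  55  49  40  36  37  37
   37  39  42  43]
 [ 93  86  81  77  76  78  77  78  78  77  76  75  73  68  50  39  36  36
   36  37  37  39]
 [ 81  80  79  76  77  78  78  78  77  78  78  77  78  74  54  38  40  39
   36  35  36  36]
 [ 78  79  79  78  78  78  77  78  78  77  77  78  83  83  60  44  50  45
   38  36  35  35]
 [ 79  79  79  79  79  78  78  78  78  77  79  86 103 107  76  50  53  50
   41  35  36  36]
 [ 81  80  79  78  78  78  78  78  79  84  94 104 120 115  79  48  50  53
   44  36  35  37]
 [ 80  79  78  79  78  78  80  85  94 106 114 109 109 102  71  44  42  45
   40  35  35  35]
 [ 79  80  79  81  83  86  94 105 115 114 105  91  94  94  69  42  36  37
   35  35  35  35]
 [ 77  78  81  92 103 104 112 109 101  97  91  8
[... 2270 characters left out ...]
98  99 117 127 128 125 122 120 115 114 114 117 127 143 148 150 147
  140 122  85  53  46  59]
 [ 90  94  93 108 120 122 120 121 123 122 123 120 115 115 119 123 135 146
  146 135 106  80  71  81]
 [ 77  79  80  86  91  94 103 118 125 125 126 126 127 124 118 113 118 121
  116 107  98  90  89  91]
 [ 72  72  72  76  76  86 111 126 128 127 124 126 129 130 129 123 118 112
  101  95  94  94  94  92]
 [ 71  70  68  71  73  79  99 120 124 124 125 125 128 130 131 130 129 123
  112 102  98  96  95  93]
 [ 68  70  70  71  69  68  83 110 108 110 117 122 126 128 130 132 132 131
  128 122 111 102  97  95]
 [ 68  71  70  66  59  57  77 106  96  86  99 117 125 127 127 128 129 132
  133 131 127 116 102  93]]
```

```bash
python3 - <<'E'
from h import *
S=dict(np.load('scene0.npz'));T=dict(np.load('top0.npz'))
d=np.array([np.cos(np.radians(13.1)),np.sin(np.radians(13.1)),0]); n=np.array([-d[1],d[0],0]); W=np.array([.641,-.043,.065])
pts=[W+a*n*.04+np.array([0,0,z]) for a,z in((1,.031),(-1,.031),(-1,-.065),(1,-.065))]
k=5*800/850
print('plate corners in n.png',((proj(S,pts)-[195,155])*k+[376.5,0]).round())
print('in T n.png',((proj(T,pts)-[235,105])*k).round())
D=cloud(S); C=cloud(T)
def fit(X,box,zlo,zhi):
    u0,v0,u1,v1=box; P=X[v0:v1,u0:u1].reshape(-1,3); P=P[(P[:,2]>zlo)&(P[:,2]<zhi)]
    c=np.median(P,0); _,_,V=np.linalg.svd(P-c); m=V[2]*np.sign(V[2][0]); return len(P),c.round(4),m.round(3),np.degrees(np.arctan2(m[1],m[0])).round(1),((c-W)@m).round(4)
print(fit(D,(248,202,262,214),.02,.05)); print(fit(D,(244,181,250,200),.05,.09))
# bench bias of the scene depth near there
print(D[215:222,285:300].reshape(-1,3).mean(0), D[228:233,225:240].reshape(-1,3).mean(0))
E
```

```text
plate corners in n.png [[609. 152.]
 [730.  96.]
 [734. 264.]
 [618. 324.]]
in T n.png [[131. 329.]
 [294. 295.]
 [286. 333.]
 [136. 363.]]
(127, array([ 0.6419, -0.0295,  0.0327]), array([0.967, 0.255, 0.015]), np.float64(14.8), np.float64(0.0038))
(69, array([ 0.6373, -0.0116,  0.0752]), array([0.946, 0.321, 0.036]), np.float64(18.7), np.float64(0.0069))
[ 0.59691925 -0.10763253 -0.00105787] [ 0.62791223  0.03592051 -0.00079908]
```

```bash
python3 - <<'E'
from h import *
S=dict(np.load('scene0.npz'))
cv2.imwrite('pics/p5.png',cv2.resize(S['pixels'][165:225,225:285],(600,600),interpolation=cv2.INTER_NEAREST)[...,::-1])
E
```

```text
(no output)
```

View pics/p5.png

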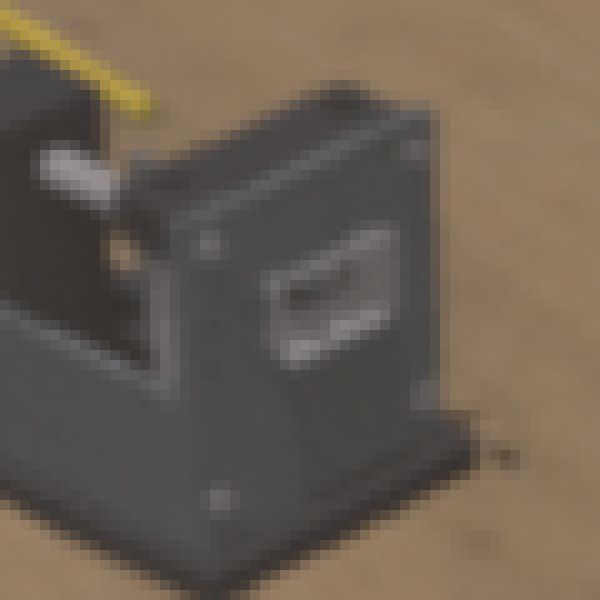

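The plate corners and lips in the scene view are all shifted about 1.8 px from the top-view prediction, so that is a scene-camera bias. The strip's edge line carries the same bias, so its line and height look right. I'll align and enter gently under force feedback.

Emit:
apply_moves(steps=[[0,-0.002,-0.004,-8,6,0,-1],[0,-0.002,-0.004,-17,6,0,-1],[0,-0.002,-0.004,-24,6,0,-1],[0,-0.002,-0.004,-31,6,0,-1],[0,-0.002,-0.004,-36,6,0,-1],[0,-0.002,-0.004,-40,6,0,-1],[0,-0.002,-0.004,-43,6,0,-1],[0,-0.002,-0.004,-46,6,0,-1],[0,-0.002,-0.004,-46,6,0,-1]])

```text
time: 9.48
ee_pos: [0.5504, -0.0634, 0.0654]
eef_rot: [-0.116, 0.993, 0.001, 0.0]
ft_force: [0.5, -0.7, -1.2]
width: 0.0183
grip_force: 50.0
```

```bash
python3 - <<'E'
from h import *; from bench import r
s=r.read_state(); print(s['ee_pos'],s['torque'],rel(s,(.5212,-.0709,.065),193.1))
S=r.camera('scene'); T=r.camera('top')
d=np.array([np.cos(np.radians(13.1)),np.sin(np.radians(13.1)),0]); W=np.array([.641,-.043,.065])
print('past plate',((s['ee_pos']-W)@d+.09)*1e3)
o=np.zeros((500,800,3),np.uint8)
o[:,:500]=cv2.resize(S['pixels'][170:220,235:285],(500,500),interpolation=2);o[:400,500:]=cv2.resize(T['pixels'][145:185,265:295],(300,400),interpolation=2)
cv2.imwrite('pics/p6.png',o[...,::-1])
E
```

```text
[ 0.55041572 -0.0633591   0.0654144 ] [ 0.08586416 -0.10015646  0.02563911] [ 9.00e-04  8.00e-04  3.60e-03  3.02e+01 -6.00e-01  4.00e-01]
past plate -2.84132741709095
```

View pics/p6.png

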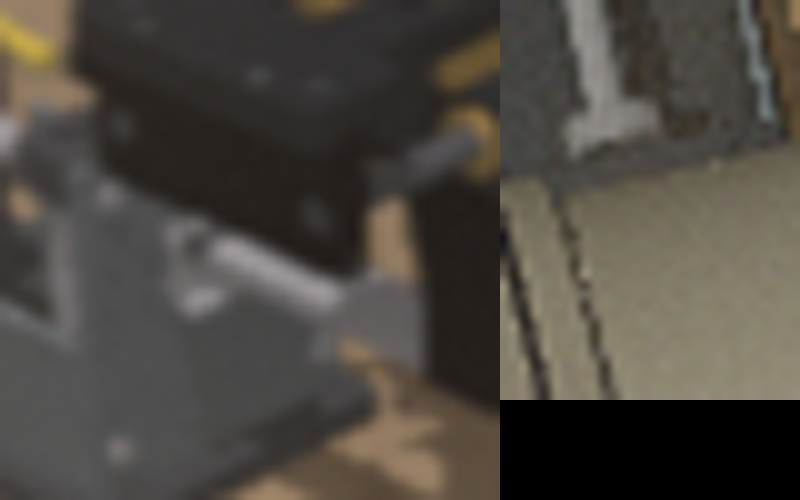

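The strip's end is inside the flare: its corner is at about (215,245), and the left and bottom lips are at (180,265) and (205,300). It looks centred and shows no side force, so I'll feed on.

Emit:
apply_moves(steps=[[0,0,0.002,-3,0,0,-1],[0,0,0.003,-6,-0.5,0,-1],[0,0,0.003,-9,-0.5,0,-1],[0,0,0.003,-12,-0.5,0,-1],[0,0,0.003,-15,-0.5,0,-1],[0,0,0.003,-15,-0.5,0,-1]], force=60)

```text
time: 10.08
ee_pos: [0.5654, -0.0603, 0.0655]
eef_rot: [-0.114, 0.993, 0.001, 0.0]
ft_force: [-0.2, 0.1, -1.9]
width: 0.0179
grip_force: 60.0
```

Emit:
apply_moves(steps=[[0,0,0,-4,0,0,-1],[0,0,0,-8,0,0,-1],[0,0,0,-12,0,0,-1],[0,0,0,-16,0,0,-1],[0,0,0,-18,0,0,-1],[0,0,0,-18,0,0,-1]])

```text
time: 10.58
ee_pos: [0.5827, -0.0562, 0.0654]
eef_rot: [-0.114, 0.993, 0.001, 0.0]
ft_force: [-0.2, -0.3, -1.6]
width: 0.0181
grip_force: 60.0
```

Emit:
apply_moves(steps=[[0,0,0,-2,0,0,-1],[0,0,0,-4,0,0,-1],[0,0,0,-6,0,0,-1],[0,0,0,-8,0,0,-1],[0,0,0,-8,0,0,-1],[0,0,0,-8,0,0,-1]])

```text
time: 11.08
ee_pos: [0.5897, -0.0548, 0.0652]
eef_rot: [-0.114, 0.993, 0.0, -0.0]
ft_force: [-1.3, -0.3, -1.6]
width: 0.0178
grip_force: 60.0
```

Emit:
apply_moves(steps=[[0,0,0,-2,0,0,-1],[0,0,0,-4,0,0,-1],[0,0,0,-6,0,0,-1],[0,0,0,-6,0,0,-1],[0,0,0,-6,0,0,-1]])

```text
time: 11.5
ee_pos: [0.5957, -0.0533, 0.0653]
eef_rot: [-0.114, 0.993, 0.0, -0.0]
ft_force: [-3.2, -0.7, -1.3]
width: 0.018
grip_force: 60.0
```

Emit:
apply_moves(steps=[[0,0,0,-2,0,0,-1],[0,0,0,-4,0,0,-1],[0,0,0,-4,0,0,-1],[0,0,0,-4,0,0,-1]])

```text
time: 11.83
ee_pos: [0.5997, -0.0524, 0.0654]
eef_rot: [-0.114, 0.993, 0.0, 0.0]
ft_force: [-3.7, -0.6, -1.4]
width: 0.0178
grip_force: 60.0
```

Emit:
apply_moves(steps=[[0,0,0,-2,0,0,-1],[0,0,0,-4,0,0,-1],[0,0,0,-6,0,0,-1],[0,0,0,-6,0,0,-1],[0,0,0,-6,0,0,-1]])

```text
time: 12.25
ee_pos: [0.6037, -0.0516, 0.0645]
eef_rot: [-0.114, 0.993, 0.0, -0.002]
ft_force: [-11.1, -2.2, -0.8]
width: 0.018
grip_force: 60.0
```

Emit:
apply_moves(steps=[[0,0,0,-1,0,0,-1],[0,0,0,-2,0,0,-1],[0,0,0,-2,0,0,-1],[0,0,0,-2,0,0,-1]])

```text
time: 12.58
ee_pos: [0.6038, -0.0517, 0.0637]
eef_rot: [-0.114, 0.993, -0.0, -0.004]
ft_force: [-17.4, -4.2, -0.6]
width: 0.018
grip_force: 60.0
```

Emit:
apply_moves(steps=[[0,0,0,-1,0,0,-1],[0,0,0,-2,0,0,-1],[0,0,0,-2,0,0,-1],[0,0,0,-2,0,0,-1]])

```text
time: 12.92
ee_pos: [0.604, -0.0518, 0.0628]
eef_rot: [-0.114, 0.993, -0.0, -0.006]
ft_force: [-22.6, -6.6, -0.2]
width: 0.0176
grip_force: 60.0
```

Emit:
apply_moves(steps=[[0,0,0,1.5,0,0,-1],[0,0,0,3,0,0,-1],[0,0,0,3,0,0,-1],[0,0,0,3,0,0,-1],[0,0,0,3,0,0,-1]])

```text
time: 13.33
ee_pos: [0.6037, -0.0517, 0.0641]
eef_rot: [-0.114, 0.993, 0.0, -0.003]
ft_force: [-14.6, -3.4, -0.3]
width: 0.0181
grip_force: 60.0
```

```bash
python3 - <<'E'
from h import *; from bench import r
s=r.read_state(); print(s['ee_pos'],s['eef_rot'],s['ft_force'],s['torque'])
T=r.camera('top');T0=np.load('top0.npz')
o=np.zeros((560,800,3),np.uint8)
for i,c in enumerate((T0,T)): o[:,i*400:i*400+400]=cv2.resize(c['pixels'][110:180,248:298],(400,560),interpolation=2)
cv2.imwrite('pics/p7.png',o[...,::-1])
print(strip(T,(182,147,203,228),.019),strip(T,(152,147,172,228),.019))
E
```

```text
[ 0.60373905 -0.0517459   0.06413258] [-1.14111049e-01  9.93463334e-01  4.28964737e-05 -3.04489426e-03] [-14.59993237  -3.37037975  -0.27730632] [-0.6196326  3.0472806 -0.0183913]
{'n': 536, 'mid': array([0.604, 0.17 ]), 'ang': np.float64(-2.04), 'L': np.float64(0.1766), 'W': (19.706212997436523, 176.60513305664062), 'tip': array([0.6923, 0.1669]), 'tail': array([0.5157, 0.1732])} {'n': 537, 'mid': array([0.6115, 0.2407]), 'ang': np.float64(-2.36), 'L': np.float64(0.1784), 'W': (19.68024444580078, 178.40403747558594), 'tip': array([0.7006, 0.237 ]), 'tail': array([0.5224, 0.2444])}
```

View pics/p7.png

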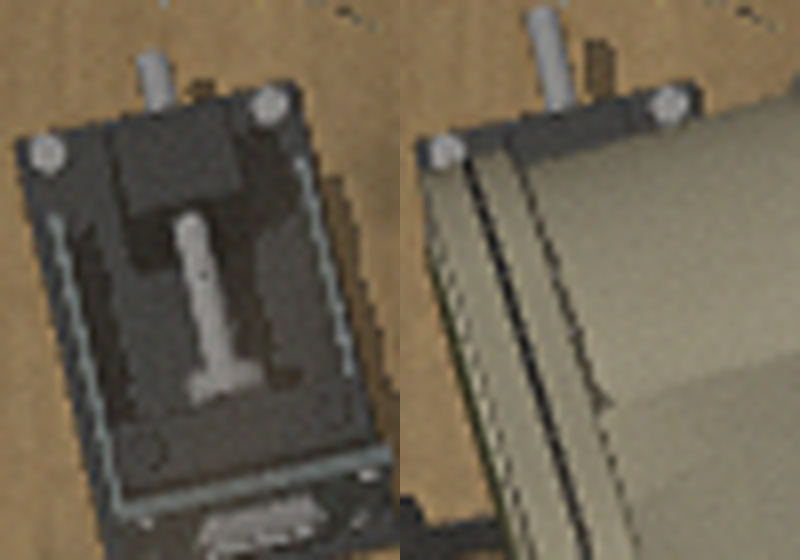

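The rod's rear end moved from (152,55) to (142,10), about 13 mm, and the force rises against a solid end, so the stop is home. The strips on the tile haven't moved. I'll hand it in.

```bash
python3 -c "
from bench import r
print(r.close_job())"
```

```text
the job is handed in; nothing more can be done
None
```

The job is handed in: the finished strip lies on the tile, parallel to the laid strip within about 0.5°, 70 mm from it centre to centre, tongues the same way; the plain strip is through the window, still gripped and holding the stop home at about 15 N.

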